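# Pack the gap under a frame rail and hold the wedge tight

### The job

On the furniture frame, pack the gap between the foot board and the cross rail: from the robot's side lay in just enough flat packers, well in under the rail, straight and one on top of another, that the gap left above them is smaller than the thick part of the tapered packer but bigger than its thin tip, then slide the tapered packer in on top of them, thin end first, until you feel it close the gap hand-tight (do not ram it). Finish while still gripping the tapered packer and keeping it wedged home, and leave the other things on the bench alone.

Things in the scene. Friction and masses are not known exactly. Their poses are not given: they have to be found in the camera images.
- frame: fixed wooden frame; foot board 150 mm wide (y), top face 40 mm above the bench, x = -160 to 110 mm. Uprights on it at x = 0 to 45 mm, |y| = 50 to 74 mm, tops 140 mm above the bench (100 mm clear between), low blocks behind them. Origin: bench level, below the middle of the cross rail's lower front edge. +x: the way packers go in (away from the robot), z up
- rail: fixed cross rail between the uprights, 45 mm deep (x = 0 to 45 mm), 100 mm long (y), 28 mm thick. Origin: middle of its lower front edge, so the gap height is this origin's z minus the foot board's 40 mm: 19 to 31 mm, different each time; open in front and behind. Axes parallel to the frame's
- packer_a: loose flat plywood packer, 130 x 40 x 8 mm (x, y, z), 35 g; the three packers are alike and start as a pile lying on the bench, this one at the bottom. Origin: centre of its underside, x along its length
- packer_b: loose flat plywood packer, 130 x 40 x 8 mm (x, y, z), 35 g; the three packers are alike and start as a pile lying on the bench, this one in the middle. Origin: centre of its underside, x along its length
- packer_c: loose flat plywood packer, 130 x 40 x 8 mm (x, y, z), 35 g; the three packers are alike and start as a pile lying on the bench, this one on top. Origin: centre of its underside, x along its length
- wedge: loose tapered packer of plain wood, 140 mm long, about 70 g, flat underside down. Grip block 35 mm long (x), 40 wide (y), 46 high; origin: centre of the block's underside; +x points to the thin end. 18 mm thick and 40 wide from x = 17.5 to 42.5 mm, then the top slopes evenly down to 4 mm thick at the tip, x = 122.5 mm
- wedge_tip (a point): middle of the lower edge of the tapered packer's thin end
- glue: bystander: white glue bottle, 56 mm dia., 150 mm tall; origin: centre of its underside
- tape: bystander: cardboard roll core ring, 90 mm dia., 30 mm tall, lying flat; origin: centre of its underside
- mallet: bystander: hammer lying on the bench, handle along its x axis; origin: mid-length, on the bench
- driver: bystander: screwdriver lying on the bench, along its x axis; origin: mid-length, on the bench
- staples: bystander: closed cardboard box 90 x 60 x 40 mm; origin: centre of its underside
- offcut: bystander: darker wood offcut 70 x 45 x 30 mm; origin: centre of its underside
- jar: bystander: low jar with steel cap, 64 mm dia., 80 mm tall; origin: centre of its underside
Things that resemble listed ones, but are neither listed nor needed, are in the scene too. Leave any red look-alike of the wedge alone.

How it is judged:
On the way:
1. a flat packer lies flat on the foot board, in under the rail, let go, with the tapered one not in yet (((x of packer_a in the frame of rail between -0.045 and 0.06 m and y of packer_a in the frame of rail between -0.03 and 0.03 m and z of packer_a in the frame of frame between 0.035 and 0.07 m and angle between the x axis of packer_a and the x axis of rail, either way round below 0.2 rad and angle between packer_a's own z axis and vertical below 0.06 rad and contact force between the fingers and packer_a below 0.1 N) or (x of packer_b in the frame of rail between -0.045 and 0.06 m and y of packer_b in the frame of rail between -0.03 and 0.03 m and z of packer_b in the frame of frame between 0.035 and 0.07 m and angle between the x axis of packer_b and the x axis of rail, either way round below 0.2 rad and angle between packer_b's own z axis and vertical below 0.06 rad and contact force between the fingers and packer_b below 0.1 N) or (x of packer_c in the frame of rail between -0.045 and 0.06 m and y of packer_c in the frame of rail between -0.03 and 0.03 m and z of packer_c in the frame of frame between 0.035 and 0.07 m and angle between the x axis of packer_c and the x axis of rail, either way round below 0.2 rad and angle between packer_c's own z axis and vertical below 0.06 rad and contact force between the fingers and packer_c below 0.1 N)) and horizontal distance between wedge_tip and rail above 0.04 m), for 0.2 s.
At the end, for the whole second after the job is handed in: Tapered packer level (0.08 rad) on flat packers that reach at least 20 mm under the rail, its tip 6 to 88 mm past the rail's front, within 35 mm and 0.2 rad of the middle; pressing the rail over 2 N and a flat packer over 1 N, still, and the fingers still gripping it (over 2 N) (((x of packer_a in the frame of rail between -0.045 and 0.06 m and y of packer_a in the frame of rail between -0.03 and 0.03 m and z of packer_a in the frame of frame between 0.035 and 0.07 m and angle between the x axis of packer_a and the x axis of rail, either way round below 0.2 rad and angle between packer_a's own z axis and vertical below 0.06 rad and contact force between packer_a and wedge above 1 N) or (x of packer_b in the frame of rail between -0.045 and 0.06 m and y of packer_b in the frame of rail between -0.03 and 0.03 m and z of packer_b in the frame of frame between 0.035 and 0.07 m and angle between the x axis of packer_b and the x axis of rail, either way round below 0.2 rad and angle between packer_b's own z axis and vertical below 0.06 rad and contact force between packer_b and wedge above 1 N) or (x of packer_c in the frame of rail between -0.045 and 0.06 m and y of packer_c in the frame of rail between -0.03 and 0.03 m and z of packer_c in the frame of frame between 0.035 and 0.07 m and angle between the x axis of packer_c and the x axis of rail, either way round below 0.2 rad and angle between packer_c's own z axis and vertical below 0.06 rad and contact force between packer_c and wedge above 1 N)) and contact force between wedge and rail above 2 N and contact force between wedge and the fingers above 2 N and x of wedge_tip in the frame of rail between 0.006 and 0.088 m and y of wedge_tip in the frame of rail between -0.035 and 0.035 m and z of wedge_tip in the frame of rail below 0 m and angle between the x axis of wedge and the x axis of rail, either way round below 0.2 rad and angle between wedge's own z axis and vertical below 0.08 rad and linear speed of wedge below 0.01 m/s); the arm keeps its last pose, push and grip.
It fails at once if the rail is pressed by the tapered packer with more than 70 N (rammed) (contact force between wedge and rail above 70 N).
It fails at once if another thing on the bench is moved by more than 40 mm (distance of any of glue, tape, mallet, driver, staples, offcut, jar from where it was at the start of the episode above 0.04 m).
It also fails if it takes over 72 s, if anything falls off the work surface, if the arm or the gripper's body presses on something with over 40 N, if the wrist force passes 120 N, or if a joint passes its speed limit or range.

### The arm

A 7-joint arm with a two-finger parallel gripper is mounted at the origin on the work surface. World frame = base frame: x ahead of the robot, y to its left, z up, the work surface at z = 0. Lengths are in m, angles in rad, forces in N, time in s.
With the tool pointing down it reaches from about 0.425 to 0.875 m from the base axis. Payload 4.7 kg.
Tool frame: the origin (TCP) lies midway between the tips of the shut fingers; the grasp point (between the pads) lies 19 mm behind it; z points along the fingers, y is the direction in which the jaws open and shut (so a half turn about z gives the same grasp; the last joint's range is limited). The gripper opens to 87 mm and grips with 3 to 60 N. Pads are 19 mm wide; open, the fingers measure 117 mm over their backs; the gripper's body (75 mm by 190 mm) begins 51 mm behind the grasp point.
Start: joints at [1.283, 0.321, -0.07, 1.45, 0.023, 1.371, -0.057], TCP at [0.193, -0.621, 0.223] pointing down, gripper open.
Joint ranges: [-2.86, 2.86], [-0.3, 2.09], [-1.38, 1.24], [0.06, 2.45], [-1.56, 4.7], [0.09, 2.05], [-2.69, 2.69]. Speed limits (rad/s): [2.57, 2.57, 3.14, 3.14, 3.14, 3.14, 3.14].

### API

Orientations are given as a rotation vector (axis times angle).
In Python, from bench import * gives the robot as it stands. The module is installed in compiled form; this text tells all that it offers.
- The arm moves only by the tool play_rows, never from a script. Its argument "series" is one flat list of numbers, 7 for each row, row after row: the opening in per cent of the stroke, from 0 (shut) to 100 (fully open), then the shift along the tool's x, y, z in m, then the turn, a rotation vector about the tool's x, y, z in degrees. In form: [fingers, tx, ty, tz, rx, ry, rz, fingers, tx, ty, tz, rx, ry, rz, ...]. A call has 1 to 10 rows; each row is the pose to reach, as a shift and turn from the pose commanded when the call began, along the tool's axes at that moment; what a row does not reach only later rows make up. A row lasts 1/12 s, in which the tool goes at most 41.7 mm and 7.16 degrees, less where a joint would pass 70% of its speed; a pose out of reach is approached as far as the arm can. A call with a gripper value outside its range is refused whole. The fingers move at their own pace and stop on an object; "force" is the grip in N (left out, the last holds). Time passes only in rows, so rows that repeat a pose let the fingers close. It gives the time, the measured TCP pose, the force and the opening at its end, in the units of the state.
- get_state(): the state, without advancing time (a new reading comes with each control period).
- get_image(name): name is "scene" or "top" or "wrist"; returns a dict with "frame" (420x560x3 uint8, red, green, blue), "fx", "fy", "cx", "cy" (pixels), "R" (3x3) and "t" (3): a world point X has camera coordinates R X + t. Camera axes: x right, y down, z forward; pixel columns grow to the right and rows downward; lengths in m; the calibration is good to about 2 mm. The wrist camera is an equidistant fisheye: a pixel r from the principal point sees the ray r / f radians off the axis. A picture is of the moment at which its call begins. There is no depth.
- close_job(): hands the job in, once; it reports no verdict.
The state is a dict: "time": time; "joint_positions": joint angles; "qd": joint speeds; "joint_torque": joint torques, N m; "position": TCP position; "tool_rot": TCP orientation; "ft_force": force on the tool from outside, world axes, zero at the start; "torque": the same for the moment, N m; "grip_width": opening from 0.0 (shut) to 1.0 (fully open).
Only numpy, scipy, OpenCV 4.12 (cv2) and the standard library are available. Lean on these libraries where they do the work, as an engineer would, in place of code of your own. Each camera call takes 0.05 s, during which the arm holds its last target.

## Working session

There is one attempt and no reset: what is moved stays moved. The work goes in short steps, Python scripts to look and compute and a tool call to move; the robot and the scene stay as the last step left them, time stands still between calls to the robot, and variables do not carry over. Pictures are saved under pics/ and viewed, and the job is handed in when it is done.

Besides the shell and the picture viewer there is one more tool, called after "Request:" in YAML: its name, and indented under it one key for each argument. play_rows: Moves the arm, as the interface text tells. Its arguments: {"type":"object","properties":{"series":{"type":"array"},"force":{"type":"number"}},"required":["series"]}

```bash
mkdir -p pics; cat > h.py <<'E'
from bench import *
import numpy as np, cv2, pickle
def shot(names=("scene","top","wrist"),tag="a"):
    o={}
    for n in names:
        d=get_image(n); o[n]=d; cv2.imwrite(f"pics/{tag}_{n}.png",cv2.cvtColor(np.asarray(d["frame"]),cv2.COLOR_RGB2BGR))
        pickle.dump(d,open(f"pics/{tag}_{n}.pkl","wb"))
    return o
E
python3 - <<'E'
from h import *
o=shot()
for n in o:
    d=o[n];print(n,d["fx"],d["fy"],d["cx"],d["cy"],np.round(d["R"],3).tolist(),np.round(d["t"],3), "cam",-np.array(d["R"]).T@np.array(d["t"]))
print(get_state())
E
```

```text
scene 419.5744721221284 419.5744721221284 272.95545702724803 212.14824507014856 [[-0.739, 0.673, -0.022], [0.428, 0.445, -0.787], [-0.52, -0.591, -0.617]] [ 0.391 -0.156  1.561] cam [1.16731147 0.72854073 0.84923236]
top 508.5878525863275 508.5878525863275 282.0092534502914 203.55238930002199 [[-0.012, -1.0, -0.011], [-0.994, 0.013, -0.105], [0.105, 0.01, -0.994]] [0.017 0.511 1.749] cam [ 0.32496276 -0.006432    1.79290862]
wrist 325.19226210127806 325.19226210127806 284.60279896307213 212.5773791794347 [[0.297, -0.955, -0.001], [-0.919, -0.286, 0.273], [-0.261, -0.08, -0.962]] [-0.649 -0.033  0.391] cam [ 0.26437665 -0.59769459  0.3838795 ]
{'time': 0.15, 'joint_positions': array([ 1.28313813,  0.32164143, -0.07007215,  1.4514006 ,  0.02256783,
        1.37081544, -0.05690571]), 'qd': array([-0.00079233, -0.00248141,  0.00120583, -0.00486816, -0.00033841,
       -0.00122573, -0.00215253]), 'joint_torque': array([-3.25707715e-04, -4.91796899e+01, -4.04686863e-01, -3.12877285e+01,
       -6.40303153e-02,  4.04243649e-02,  1.39296822e-04]), 'position': array([ 0.19301131, -0.62023445,  0.22171707]), 'tool_rot': array([-3.10446670e+00, -4.71986760e-01,  4.42253419e-04]), 'ft_force': array([0.33297258, 0.2262209 , 0.02722296]), 'torque': array([ 0.00035759, -0.02345297,  0.01863286]), 'grip_width': 0.9977044817830211}
```

View pics/a_scene.png

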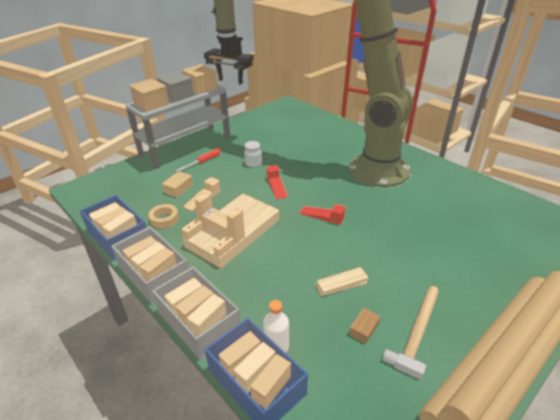

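View pics/a_top.png

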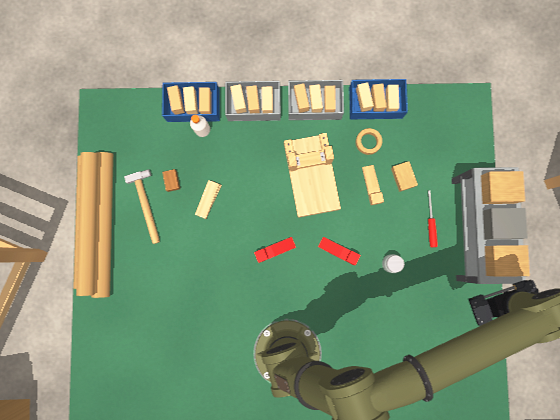

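View pics/a_wrist.png

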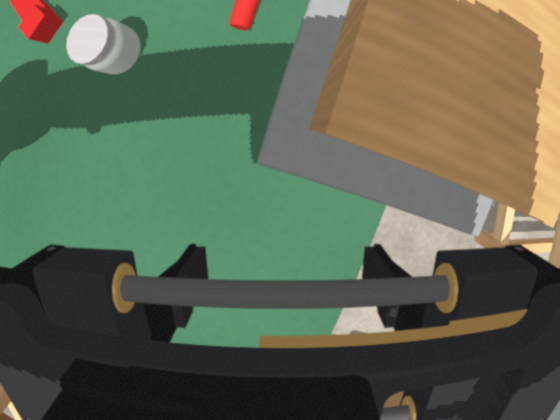

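```bash
python3 - <<'E'
import cv2
i=cv2.imread("pics/a_top.png")
a=cv2.resize(i[125:225,275:395],None,fx=6,fy=6,interpolation=cv2.INTER_CUBIC)
b=cv2.resize(i[170:230,180:240],None,fx=7,fy=7,interpolation=cv2.INTER_CUBIC)
cv2.imwrite("pics/c1.png",a);cv2.imwrite("pics/c2.png",b)
s=cv2.imread("pics/a_scene.png")
cv2.imwrite("pics/c3.png",cv2.resize(s[165:295,160:380],None,fx=3.6,fy=3.6,interpolation=cv2.INTER_CUBIC))
E
```

```text
(no output)
```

View pics/c1.png

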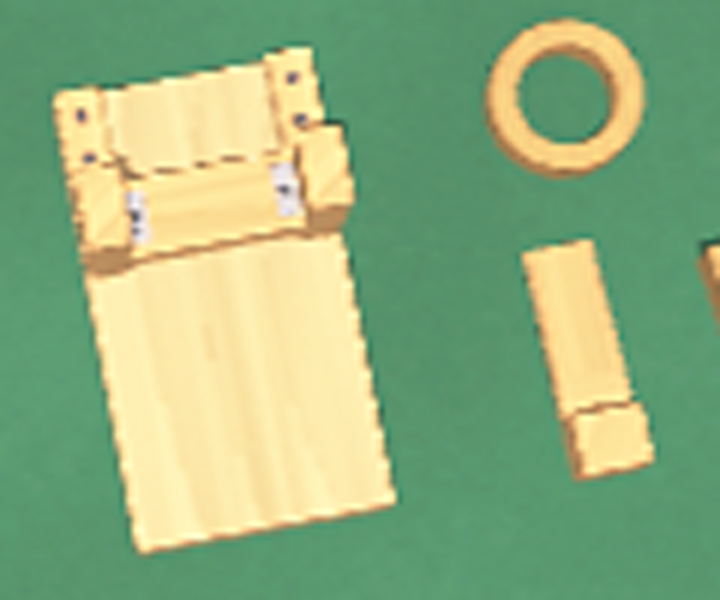

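View pics/c2.png

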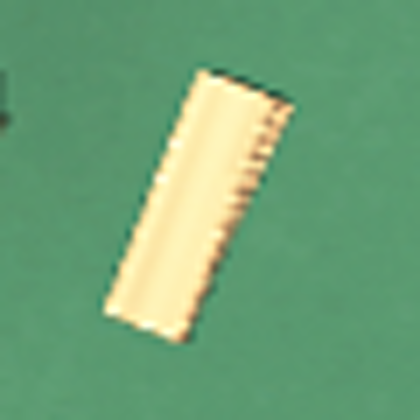

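View pics/c3.png

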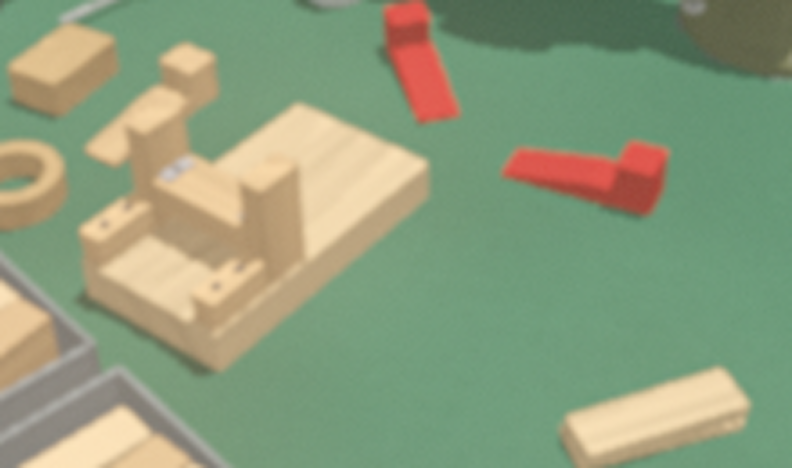

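```bash
cat >> h.py <<'E'
from scipy.optimize import least_squares
from scipy.spatial.transform import Rotation as Rot
def proj(d,X):
    c=np.atleast_2d(X)@np.array(d["R"]).T+np.array(d["t"]); 
    if abs(d["fx"]-325.19)<1:
        r=np.linalg.norm(c[:,:2],axis=1);th=np.arctan2(r,c[:,2]);k=d["fx"]*th/np.maximum(r,1e-9)
        return np.c_[d["cx"]+k*c[:,0],d["cy"]+k*c[:,1]]
    return np.c_[d["cx"]+d["fx"]*c[:,0]/c[:,2],d["cy"]+d["fy"]*c[:,1]/c[:,2]]
def w(p,M):
    M=np.atleast_2d(M);c,s=np.cos(p[2]),np.sin(p[2])
    return np.c_[p[0]+c*M[:,0]-s*M[:,1],p[1]+s*M[:,0]+c*M[:,1],M[:,2]]
def fit(obs,p0):  # obs: list of (d,M,px)
    f=lambda p:np.concatenate([(proj(d,w(p,M))-px).ravel() for d,M,px in obs])
    r=least_squares(f,p0,loss="soft_l1");return r.x,r.fun.reshape(-1,2)
E
cat > f1.py <<'E'
from h import *
T=pickle.load(open("pics/a_top.pkl","rb"))
c1=lambda a:np.array(a,float)/6+[275,125]-.4
c2=lambda a:np.array(a,float)/7+[180,170]-.4
# frame: board front corners, upright tops front/back outer corners
M=np.array([[-.16,.075,.04],[-.16,-.075,.04],[0,.074,.14],[0,-.074,.14],[.045,.074,.14],[.045,-.074,.14],[.11,-.05,.04]])
M=M[:6]
px=c1([[140,552],[395,503],[87,257],[352,207],[77,172],[343,124]])
p,r=fit([(T,M,px)],[.5,-.0,.1]);print("frame",p,np.degrees(p[2]));print(np.round(r,1))
# pile top z .024
M=np.array([[.065,.02,.024],[.065,-.02,.024],[-.065,.02,.024],[-.065,-.02,.024]])
p,r=fit([(T,M,c2([[203,70],[293,106],[105,312],[183,342]]))],[.5,.25,-.3]);print("pile",p);print(np.round(r,1))
M=np.array([[-.0175,.02,.046],[-.0175,-.02,.046],[.0175,.02,.046],[.0175,-.02,.046],[.1225,.02,.004],[.1225,-.02,.004]])
p,r=fit([(T,M,c1([[583,479],[655,462],[570,411],[643,402],[523,255],[592,240]]))],[.5,-.15,.1]);print("wedge",p);print(np.round(r,1))
E
python3 f1.py
```

```text
frame [ 0.63312548 -0.09014399  0.17234313] 9.874534101688429
[[-0.1  0.3]
 [ 0.   0.4]
 [ 0.5 -0.7]
 [ 0.5 -0.5]
 [-0.3  0.3]
 [-0.6  0.1]]
pile [ 0.53008     0.27125829 -0.40482284]
[[ 1.1  0.5]
 [-1.3 -0.4]
 [ 0.4 -0.1]
 [-0.3 -0. ]]
wedge [ 0.52448343 -0.3168745   0.17826877]
[[ 0.3 -0.6]
 [-0.3  0.1]
 [ 0.4  0.9]
 [-0.4  0.2]
 [ 0.2 -0.4]
 [-0.3 -0. ]]
```

```bash
cat >> h.py <<'E'
def plan(x,y,z,yaw,from_cmd=None):
    """shift & turn (tool axes) from present to a tool-down pose"""
    s=get_state();P=np.array(s["position"]);R=Rot.from_rotvec(s["tool_rot"])
    Rt=Rot.from_euler("z",yaw)*Rot.from_euler("x",np.pi)
    t=R.inv().apply(np.array([x,y,z])-P);r=(R.inv()*Rt).as_rotvec(degrees=True)
    print("shift mm",np.round(t*1000,1),"turn deg",np.round(r,2),"cur",np.round(P,4),"t",round(s["time"],2),"F",np.round(s["ft_force"],1),"w",round(s["grip_width"]*87,1))
    return t,r
def fr(fx,fy,p=(0.6331,-0.0901,0.1723)):
    return w(p,[[fx,fy,0]])[0][:2]
E
python3 - <<'E'
from h import *
s=get_state();print(Rot.from_rotvec(s["tool_rot"]).as_matrix().round(3))
x,y=fr(.13,0);print(x,y);plan(.193,-.45,.32,.172);plan(x,y,.32,.172)
E
```

```text
[[ 0.955  0.297 -0.   ]
 [ 0.297 -0.955  0.001]
 [-0.    -0.001 -1.   ]]
0.7611750953272987 -0.06781166320912779
shift mm [  50.6 -162.7  -98. ] turn deg [-0.08  0.01  7.43] cur [ 0.193  -0.6202  0.2217] t 0.15 F [0.3 0.2 0. ] w 86.8
shift mm [ 706.7 -358.7  -97.8] turn deg [-0.08  0.01  7.43] cur [ 0.193  -0.6202  0.2217] t 0.15 F [0.3 0.2 0. ] w 86.8
```

Request:
play_rows:
  series: [100,10,-35,-20,0,0,0,100,25,-70,-45,0,0,2,100,45,-105,-70,0,0,4,100,70,-135,-90,0,0,6,100,105,-155,-98,0,0,7.4,100,145,-165,-98,0,0,7.4,100,185,-175,-98,0,0,7.4,100,225,-185,-98,0,0,7.4,100,265,-195,-98,0,0,7.4,100,300,-205,-98,0,0,7.4]
  force: 30

```text
time: 0.98
position: [0.3198, -0.2753, 0.3955]
tool_rot: [3.128, 0.27, 0.001]
ft_force: [0.7, -0.5, 0.0]
grip_width: 1.002
```

```bash
python3 - <<'E'
from h import *
x,y=fr(.13,0);plan(x,y,.32,.172)
E
```

```text
shift mm [ 470.4 -129.    75.4] turn deg [ 0.09 -0.01 -0.  ] cur [ 0.3198 -0.2753  0.3955] t 0.98 F [ 0.7 -0.5  0. ] w 87.1
```

The shifts are in metres and I sent millimetre values. The per-row limit kept that harmless, and I'll use metres from here on.

Request:
play_rows:
  series: [100,0.47,-0.129,0.075,0,0,0,100,0.47,-0.129,0.075,0,0,0,100,0.47,-0.129,0.075,0,0,0,100,0.47,-0.129,0.075,0,0,0,100,0.47,-0.129,0.075,0,0,0,100,0.47,-0.129,0.075,0,0,0,100,0.47,-0.129,0.075,0,0,0,100,0.47,-0.129,0.075,0,0,0,100,0.47,-0.129,0.075,0,0,0,100,0.47,-0.129,0.075,0,0,0]

```text
time: 1.82
position: [0.6933, -0.1011, 0.33]
tool_rot: [3.13, 0.269, -0.002]
ft_force: [1.1, -1.4, 0.2]
grip_width: 1.002
```

```bash
python3 - <<'E'
from h import *
x,y=fr(.13,0);plan(x,y,.32,.172)
E
```

```text
shift mm [ 72.6 -21.2   9.9] turn deg [ 0.    0.06 -0.02] cur [ 0.6933 -0.1011  0.33  ] t 1.82 F [ 1.1 -1.4  0.2] w 87.2
```

Request:
play_rows:
  series: [100,0.072,-0.021,0.01,0,0,0,100,0.072,-0.021,0.01,0,0,0,100,0.072,-0.021,0.01,0,0,0,100,0.072,-0.021,0.01,0,0,0]

```text
time: 2.15
position: [0.7597, -0.066, 0.3169]
tool_rot: [-3.127, -0.276, 0.008]
ft_force: [-1.4, -0.3, 1.2]
grip_width: 1.001
```

```bash
python3 - <<'E'
from h import *
o=shot(("wrist",),"b")
x,y=fr(.13,0);plan(x,y,.32,.172)
i=cv2.imread("pics/b_wrist.png");cv2.imwrite("pics/b_w2.png",i)
E
```

```text
shift mm [ 2.   0.3 -0.7] turn deg [-0.05  0.15  0.11] cur [ 0.7591 -0.0679  0.3193] t 2.2 F [ 0.3 -0.1  0.3] w 86.8
```

View pics/b_w2.png

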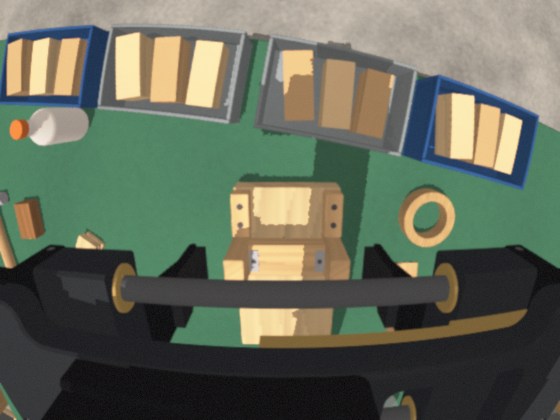

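```bash
python3 - <<'E'
import cv2
i=cv2.imread("pics/b_wrist.png")
cv2.imwrite("pics/b_c.png",cv2.resize(i[175:285,215:360],None,fx=5.4,fy=5.4,interpolation=cv2.INTER_CUBIC))
E
```

```text
(no output)
```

View pics/b_c.png

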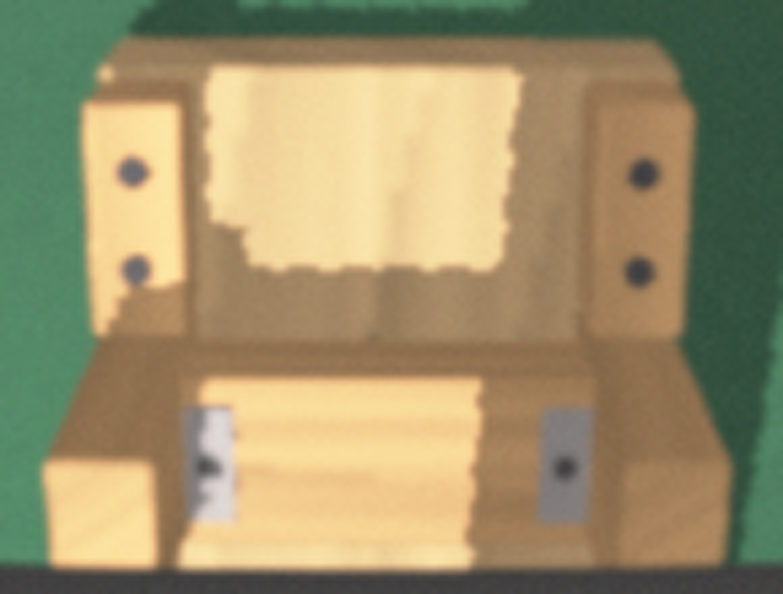

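```bash
cat > g.py <<'E'
from h import *
d=pickle.load(open("pics/b_wrist.pkl","rb"))
c=lambda a:np.array(a,float)/5.4+[215,175]-.4
M=np.array([[.11,.075,0],[.11,-.075,0],[.045,.074,.14],[.045,.05,.14],[.045,-.05,.14],[.045,-.074,.14],[0,.074,.14],[0,.05,.14],[0,-.05,.14],[0,-.074,.14]])
px=c([[122,40],[655,40],[42,462],[155,460],[620,460],[730,458],[50,568],[158,567],[625,568],[728,566]])
# rows only
Mr=lambda g:np.array([[.11,0,.04],[.045,0,.068+g],[.045,0,.04+g]])
rr=c([[390,67],[390,379],[390,344]])[:,1]
R0=np.array(d["R"]);t0=np.array(d["t"])
def f(q):
    p=q[:3];g=q[3]
    dd=dict(d);dR=Rot.from_rotvec(q[4:7]).as_matrix();dd["R"]=dR@R0;dd["t"]=t0+q[7:10]
    e1=(proj(dd,w(p,M))-px).ravel()
    e2=proj(dd,w(p,Mr(g)))[:,1]-rr
    return np.r_[e1,e2,q[4:7]/.01,q[7:10]/.002]
r=least_squares(f,[.633,-.09,.172,.025,0,0,0,0,0,0],loss="soft_l1")
print(r.x.round(4));print(r.fun[:23].round(1))
# rail top-front inner corners from top camera
T=pickle.load(open("pics/a_top.pkl","rb"))
for g in (.019,.022,.025,.028,.031):
    q=proj(T,w([.6331,-.0901,.1723],[[0,.04,.068+g],[0,-.04,.068+g],[.045,.04,.068+g],[.045,-.04,.068+g]]));print(g,((q+.4-[275,125])*6).round(0).tolist())
E
python3 g.py
```

```text
[ 6.370e-01 -8.920e-02  1.773e-01  2.850e-02 -6.000e-03  2.300e-03
  7.000e-04  0.000e+00 -0.000e+00  1.000e-04]
[-0.2 -0.3 -0.2 -0.4  0.5 -1.6 -0.1 -0.9  0.1 -0.9  0.  -0.9  1.8 12.2
  1.2 12.9 -2.7 12.7 -2.4 12.6 -0.5  0.5 -0.6]
0.019 [[149.0, 259.0], [288.0, 233.0], [134.0, 182.0], [272.0, 156.0]]
0.022 [[149.0, 258.0], [288.0, 232.0], [134.0, 181.0], [273.0, 155.0]]
0.025 [[149.0, 257.0], [288.0, 231.0], [134.0, 180.0], [273.0, 154.0]]
0.028 [[149.0, 256.0], [289.0, 230.0], [134.0, 179.0], [273.0, 153.0]]
0.031 [[149.0, 255.0], [289.0, 229.0], [134.0, 178.0], [274.0, 152.0]]
```

```bash
sed -i 's/^R0=/M=M[:6];px=px[:6]\nR0=/; s/fun\[:23\]/fun[:15]/' g.py; python3 g.py|head -4
```

```text
[ 6.366e-01 -8.920e-02  1.783e-01  2.550e-02 -3.500e-03  2.200e-03
  6.000e-04  0.000e+00 -1.000e-04  2.000e-04]
[-0.4  0.1 -0.1 -0.   0.3 -0.5 -0.3  0.2  0.2  0.1  0.2  0.1  0.1  0.5
 -0.6]
```

```bash
python3 - <<'E'
from h import *
plan(.489,.289,.2,-.405)
E
```

```text
shift mm [-204.  -398.1  120.2] turn deg [-1.000e-02  1.600e-01  3.317e+01] cur [ 0.7591 -0.0679  0.3193] t 2.2 F [ 0.3 -0.1  0.3] w 86.8
```

Request:
play_rows:
  series: [100,-0.204,-0.398,0.12,0,0,33.2,100,-0.204,-0.398,0.12,0,0,33.2,100,-0.204,-0.398,0.12,0,0,33.2,100,-0.204,-0.398,0.12,0,0,33.2,100,-0.204,-0.398,0.12,0,0,33.2,100,-0.204,-0.398,0.12,0,0,33.2,100,-0.204,-0.398,0.12,0,0,33.2,100,-0.204,-0.398,0.12,0,0,33.2,100,-0.204,-0.398,0.12,0,0,33.2,100,-0.204,-0.398,0.12,0,0,33.2]

```text
time: 3.03
position: [0.5157, 0.2517, 0.2143]
tool_rot: [3.075, -0.64, 0.007]
ft_force: [1.0, 0.6, 0.0]
grip_width: 1.0
```

```bash
python3 - <<'E'
from h import *
plan(.489,.289,.2,-.405)
E
```

```text
shift mm [-39.4 -23.6  14.1] turn deg [ 0.02 -0.27 -0.3 ] cur [0.5157 0.2517 0.2143] t 3.03 F [1.  0.6 0. ] w 87.0
```

Request:
play_rows:
  series: [100,-0.039,-0.024,0.014,0,0,0,100,-0.039,-0.024,0.014,0,0,0,100,-0.039,-0.024,0.014,0,0,0,100,-0.039,-0.024,0.014,0,0,0]

```text
time: 3.37
position: [0.491, 0.2885, 0.2004]
tool_rot: [3.075, -0.637, 0.006]
ft_force: [-0.3, -0.5, 1.1]
grip_width: 1.001
```

```bash
python3 - <<'E'
from h import *
o=shot(("wrist",),"p")
plan(.489,.289,.2,-.405)
i=cv2.imread("pics/p_wrist.png");cv2.imwrite("pics/p_c.png",cv2.resize(i[60:340,100:460],None,fx=2.1,fy=2.1,interpolation=cv2.INTER_CUBIC))
E
```

```text
shift mm [-3.2  0.1  0.4] turn deg [ 0.01 -0.21 -0.3 ] cur [0.492  0.2878 0.2004] t 3.42 F [-0.4  0.   0.5] w 86.7
```

View pics/p_c.png

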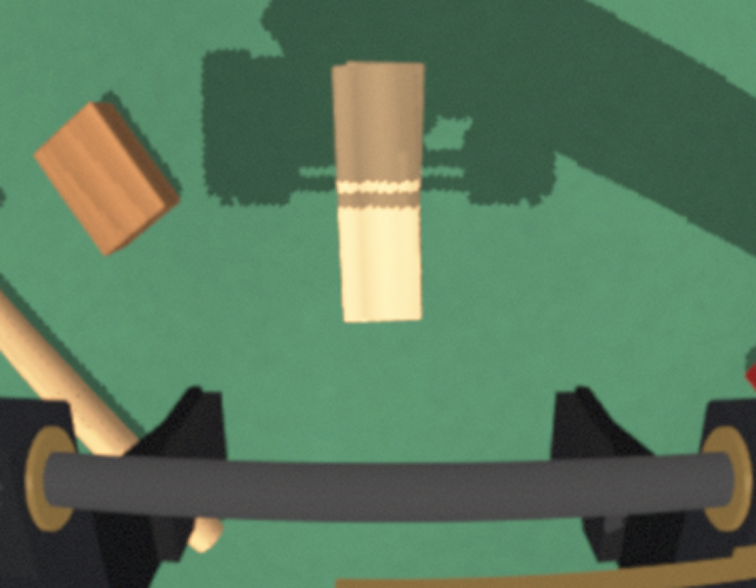

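```bash
python3 - <<'E'
import cv2
i=cv2.imread("pics/p_wrist.png");cv2.imwrite("pics/p_d.png",cv2.resize(i[80:220,245:315],None,fx=5,fy=4.2,interpolation=cv2.INTER_CUBIC))
E
```

```text
(no output)
```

View pics/p_d.png

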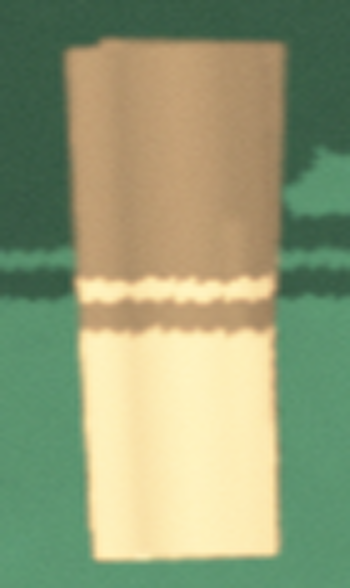

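```bash
cat > p.py <<'E'
from h import *
d=pickle.load(open("pics/p_wrist.pkl","rb"))
c=lambda a:np.array(a,float)/[5,4.2]+[245,80]-.4
for far in ([[66,48],[285,43]],[[66,48],[275,47]]):
    M=np.array([[.065,.02,.024],[.065,-.02,.024],[-.065,.02,.024],[-.065,-.02,.024]])
    p,r=fit([(d,M,c(far+[[95,558],[280,555]]))],[.53,.27,-.4]);print(p.round(4),r.round(1).tolist())
    for z in (.024,.016,.008):
        M[:,2]=z;print(z,((proj(d,w(p,M))+.4-[245,80])*[5,4.2]).round().tolist())
    g=w(p,[[-.045,0,0]])[0];print("grip",g)
    plan(g[0],g[1],.018,p[2])
E
python3 p.py
```

```text
[ 0.5337  0.2749 -0.3884] [[2.1, -0.4], [-2.7, -0.1], [0.1, 0.3], [-0.0, 0.2]]
0.024 [[76.0, 46.0], [271.0, 43.0], [95.0, 559.0], [280.0, 556.0]]
0.016 [[79.0, 50.0], [270.0, 46.0], [98.0, 551.0], [278.0, 548.0]]
0.008 [[82.0, 53.0], [268.0, 49.0], [100.0, 543.0], [276.0, 540.0]]
grip [0.49201334 0.29192217 0.        ]
shift mm [ -2.3  -3.8 182.4] turn deg [ 0.01 -0.21 -1.25] cur [0.492  0.2878 0.2004] t 3.42 F [-0.4  0.   0.5] w 86.7
[ 0.5336  0.2752 -0.3856] [[1.6, -0.1], [-1.2, -0.9], [0.0, 0.5], [-0.1, 0.4]]
0.024 [[74.0, 48.0], [269.0, 43.0], [95.0, 560.0], [280.0, 557.0]]
0.016 [[77.0, 51.0], [268.0, 46.0], [97.0, 552.0], [278.0, 548.0]]
0.008 [[80.0, 54.0], [266.0, 50.0], [99.0, 544.0], [276.0, 541.0]]
grip [0.49186188 0.29213036 0.        ]
shift mm [ -2.5  -3.9 182.4] turn deg [ 0.01 -0.21 -1.41] cur [0.492  0.2878 0.2004] t 3.42 F [-0.4  0.   0.5] w 86.7
```

```bash
python3 - <<'E'
import cv2,numpy as np
i=cv2.imread("pics/p_wrist.png")[85:165,252:308].astype(float)
j=np.clip((i-np.array([60,100,120]))*np.array([2.2,2.2,2.2]),0,255).astype(np.uint8)
a=cv2.resize(j,None,fx=7,fy=7,interpolation=cv2.INTER_CUBIC)
t=cv2.imread("pics/a_top.png")[175:222,190:228];t=cv2.resize(t,None,fx=9,fy=9,interpolation=cv2.INTER_NEAREST)
h=max(a.shape[0],t.shape[0]);o=np.zeros((h,a.shape[1]+t.shape[1],3),np.uint8);o[:a.shape[0],:a.shape[1]]=a;o[:t.shape[0],a.shape[1]:]=t
cv2.imwrite("pics/p_e.png",o);print(o.shape)
E
```

```text
(560, 734, 3)
```

View pics/p_e.png

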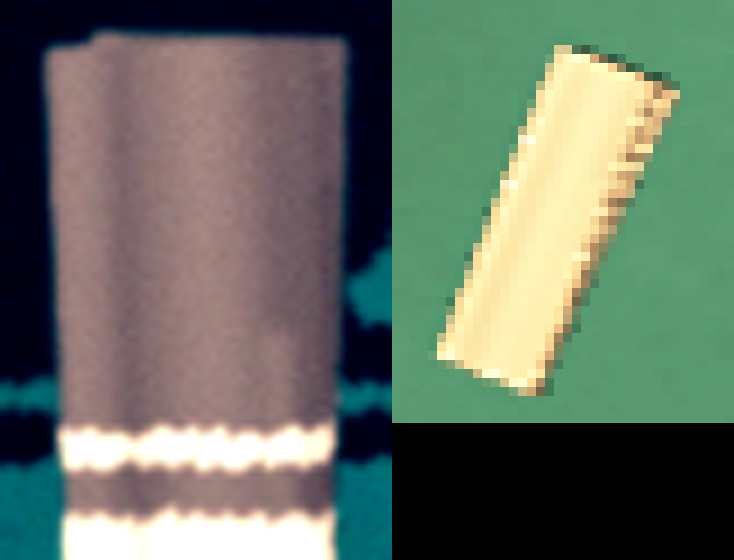

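```bash
cat > p2.py <<'E'
from h import *
d=pickle.load(open("pics/p_wrist.pkl","rb"));T=pickle.load(open("pics/a_top.pkl","rb"))
c=lambda a:np.array(a,float)/[5,4.2]+[245,80]-.4
M=np.array([[.065,.02,.024],[-.065,.02,.024],[-.065,-.02,.024]])
for k in (2,3):
    p,r=fit([(d,M[:k],c([[66,48],[95,558],[280,555]])[:k])],[.53,.27,-.4]);print(p.round(4),r.round(1).tolist())
    M4=np.array([[.065,.02,.024],[.065,-.02,.024],[-.065,.02,.024],[-.065,-.02,.024]])
    print(((proj(T,w(p,M4))+.5-[190,175])*9+[392,0]).round().tolist())
E
python3 p2.py
```

```text
[ 0.5344  0.2758 -0.3723] [[-0.0, -0.3], [0.0, 0.3]]
[[557.0, 39.0], [652.0, 75.0], [434.0, 349.0], [530.0, 385.0]]
[ 0.5342  0.2758 -0.3727] [[0.0, -0.1], [0.0, 0.4], [-0.1, -0.2]]
[[557.0, 39.0], [652.0, 75.0], [434.0, 349.0], [529.0, 386.0]]
```

```bash
python3 - <<'E'
from h import *
g=w([.5343,.2757,-.373],[[-.042,0,0]])[0];print(g);plan(g[0],g[1],.0185,-.373)
E
```

```text
[0.49518799 0.29100525 0.        ]
shift mm [  1.   -4.2 181.9] turn deg [ 0.01 -0.21 -2.13] cur [0.492  0.2878 0.2004] t 3.42 F [-0.4  0.   0.5] w 86.7
```

Request:
play_rows:
  series: [100,0.001,-0.004,0.04,0,-0.2,-2.1,100,0.001,-0.004,0.08,0,-0.2,-2.1,100,0.001,-0.004,0.12,0,-0.2,-2.1,100,0.001,-0.004,0.15,0,-0.2,-2.1,100,0.001,-0.004,0.15,0,-0.2,-2.1,100,0.001,-0.004,0.15,0,-0.2,-2.1]

```text
time: 3.92
position: [0.4936, 0.2912, 0.0486]
tool_rot: [3.086, -0.583, -0.007]
ft_force: [0.6, 0.9, 1.3]
grip_width: 0.995
```

```bash
python3 - <<'E'
from h import *
g=w([.5343,.2757,-.373],[[-.042,0,0]])[0];print(g);plan(g[0],g[1],.0185,-.373)
E
```

```text
[0.49518799 0.29100525 0.        ]
shift mm [ 1.7 -0.5 30.1] turn deg [ 0.13  0.25 -0.02] cur [0.4936 0.2912 0.0486] t 3.92 F [0.6 0.9 1.3] w 86.5
```

Tracking is good, so I'll descend and grip.

Request:
play_rows:
  series: [100,0.001,0,0.02,0,0.2,0,100,0.001,0,0.03,0,0.2,0,100,0.001,0,0.03,0,0.2,0,30,0.001,0,0.03,0,0.2,0,30,0.001,0,0.03,0,0.2,0,30,0.001,0,0.03,0,0.2,0,30,0.001,0,0.03,0,0.2,0,30,0.001,0,0.03,0,0.2,0]
  force: 20

```text
time: 4.58
position: [0.4942, 0.2934, 0.0197]
tool_rot: [-3.087, 0.578, -0.001]
ft_force: [0.3, 0.1, -0.6]
grip_width: 0.703
```

```bash
python3 - <<'E'
from h import *
g=w([.5343,.2757,-.373],[[-.042,0,0]])[0];print(g);plan(g[0],g[1],.0185,-.373)
E
```

```text
[0.49518799 0.29100525 0.        ]
shift mm [1.8 1.9 1.2] turn deg [-0.04 -0.04  0.16] cur [0.4942 0.2934 0.0197] t 4.58 F [ 0.3  0.1 -0.6] w 61.2
```

Request:
play_rows:
  series: [30,0,0,0.001,0,0,0,30,0,0,0.001,0,0,0,30,0,0,0.001,0,0,0,30,0,0,0.001,0,0,0,30,0,0,0.001,0,0,0,30,0,0,0.001,0,0,0,30,0,0,0.001,0,0,0,30,0,0,0.001,0,0,0]

```text
time: 5.25
position: [0.4938, 0.2931, 0.018]
tool_rot: [3.088, -0.578, -0.0]
ft_force: [-0.5, 0.3, 0.1]
grip_width: 0.456
```

```bash
python3 - <<'E'
from h import *
plan(*fr(-.15,0,(.635,-.0897,.175)),.10,.175)
E
```

```text
shift mm [141.9 383.6 -82. ] turn deg [  0.     0.   -31.23] cur [0.4938 0.2931 0.018 ] t 5.25 F [-0.5  0.3  0.1] w 39.7
```

Request:
play_rows:
  series: [30,0,0,-0.03,0,0,0,30,0,0,-0.07,0,0,0,30,0.014,0.04,-0.1,0,0,-4,30,0.028,0.08,-0.1,0,0,-10,30,0.042,0.118,-0.1,0,0,-16,30,0.056,0.156,-0.1,0,0,-22,30,0.07,0.194,-0.1,0,0,-28,30,0.084,0.232,-0.1,0,0,-31,30,0.098,0.27,-0.1,0,0,-31,30,0.112,0.308,-0.1,0,0,-31]

```text
time: 6.08
position: [0.4867, -0.0227, 0.1184]
tool_rot: [3.13, 0.269, 0.001]
ft_force: [1.4, 0.6, -0.8]
grip_width: 0.455
```

```bash
python3 - <<'E'
from h import *
plan(*fr(-.135,0,(.635,-.0897,.175)),.10,.175)
E
```

```text
shift mm [-0.3 91.8 18.4] turn deg [ 0.03 -0.05 -0.2 ] cur [ 0.4867 -0.0227  0.1184] t 6.08 F [ 1.4  0.6 -0.8] w 39.6
```

Request:
play_rows:
  series: [30,0,0.04,0.0,0,0,-0.2,30,0,0.07,0,0,0,-0.2,30,0,0.092,0,0,0,-0.2,30,0,0.092,0,0,0,-0.2,30,0,0.092,0,0,0,-0.2]

```text
time: 6.5
position: [0.5025, -0.1127, 0.1179]
tool_rot: [-3.13, -0.269, 0.0]
ft_force: [0.2, 0.7, -0.1]
grip_width: 0.459
```

```bash
python3 - <<'E'
from h import *
o=shot(("wrist","top"),"q")
plan(*fr(-.135,0,(.635,-.0897,.175)),.046,.175)
i=cv2.imread("pics/q_wrist.png");cv2.imwrite("pics/q_c.png",cv2.resize(i[0:420,60:500],None,fx=1.4,fy=1.4,interpolation=cv2.INTER_CUBIC))
E
```

```text
shift mm [-1.   3.  71.9] turn deg [-0.05  0.01  0.04] cur [ 0.5026 -0.1101  0.1179] t 6.6 F [-0.8 -0.1 -0.1] w 39.8
```

View pics/q_c.png

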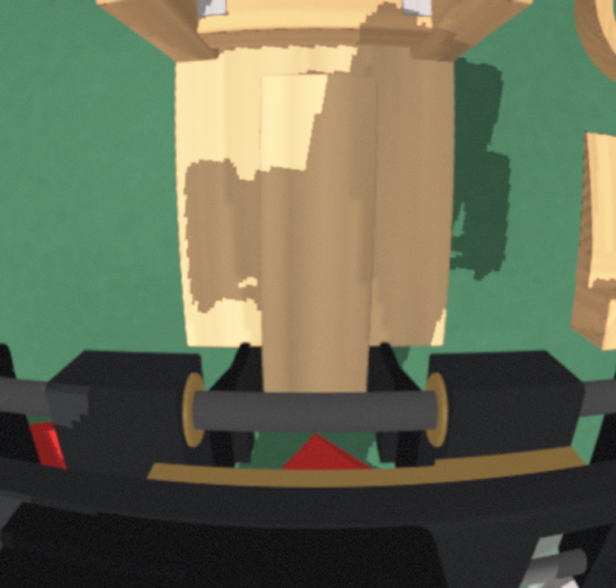

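Request:
play_rows:
  series: [30,0,0.002,0.035,0,0,0,30,0,0.002,0.06,0,0,0,30,0,0.002,0.072,0,0,0,30,0,0.002,0.072,0,0,0,30,0,0.002,0.072,0,0,0]

```text
time: 7.02
position: [0.5031, -0.1123, 0.0462]
tool_rot: [-3.129, -0.277, 0.001]
ft_force: [-0.4, 0.1, -0.4]
grip_width: 0.46
```

```bash
python3 - <<'E'
from h import *
plan(*fr(-.067,0,(.635,-.0897,.175)),.0445,.175)
E
```

```text
shift mm [66.8  0.8  1.7] turn deg [-0.03  0.03  0.07] cur [ 0.5031 -0.1123  0.0462] t 7.02 F [-0.4  0.1 -0.4] w 40.0
```

Request:
play_rows:
  series: [30,0.02,0,0.001,0,0,0,30,0.04,0,0.001,0,0,0,30,0.058,0,0.001,0,0,0,30,0.067,0,0.001,0,0,0,30,0.067,0,0.003,0,0,0,30,0.067,0,0.004,0,0,0,30,0.067,0,0.004,0,0,0]

```text
time: 7.6
position: [0.5678, -0.1021, 0.0419]
tool_rot: [3.13, 0.273, -0.002]
ft_force: [-0.4, -0.1, 0.3]
grip_width: 0.457
```

```bash
python3 - <<'E'
from h import *
plan(*fr(-.067,0,(.635,-.0897,.175)),.042,.175)
E
```

```text
shift mm [ 1.3 -0.5 -0.1] turn deg [ 0.    0.08 -0.05] cur [ 0.5678 -0.1021  0.0419] t 7.6 F [-0.4 -0.1  0.3] w 39.8
```

Release, lift straight up and look.

Request:
play_rows:
  series: [80,0,0,0,0,0,0,80,0,0,0,0,0,0,80,0,0,0,0,0,0,80,0,0,0,0,0,0,80,0,0,-0.02,0,0,0,80,-0.02,0,-0.05,0,0,0,80,-0.05,0,-0.08,0,0,0,80,-0.08,0,-0.11,0,0,0,80,-0.08,0,-0.12,0,0,0]

```text
time: 8.35
position: [0.4878, -0.1177, 0.1661]
tool_rot: [3.127, 0.269, 0.003]
ft_force: [0.2, -0.7, 0.1]
grip_width: 0.798
```

```bash
python3 - <<'E'
from h import *
o=shot(("wrist",),"r")
g=w([.5343,.2757,-.42],[[-.042,0,0]])[0];plan(g[0],g[1],.16,-.405)
i=cv2.imread("pics/r_wrist.png");cv2.imwrite("pics/r_c.png",cv2.resize(i[0:420,60:500],None,fx=1.4,fy=1.4,interpolation=cv2.INTER_CUBIC))
E
```

```text
shift mm [  75.2 -403.3    5.9] turn deg [ 0.14 -0.43 33.05] cur [ 0.4908 -0.1174  0.1672] t 8.4 F [ 1.3 -0.   1.2] w 69.4
```

View pics/r_c.png

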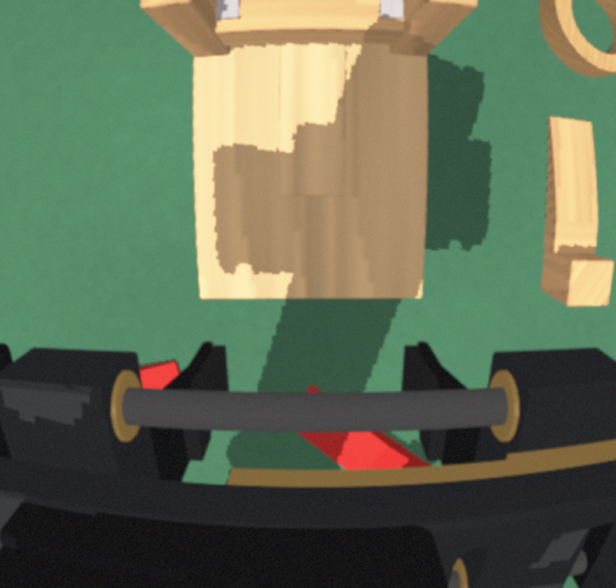

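Request:
play_rows:
  series: [100,0.075,-0.403,-0.03,0,-0.3,33,100,0.075,-0.403,-0.03,0,-0.3,33,100,0.075,-0.403,-0.03,0,-0.3,33,100,0.075,-0.403,-0.03,0,-0.3,33,100,0.075,-0.403,-0.03,0,-0.3,33,100,0.075,-0.403,-0.03,0,-0.3,33,100,0.075,-0.403,-0.03,0,-0.3,33,100,0.075,-0.403,-0.03,0,-0.3,33,100,0.075,-0.403,-0.03,0,-0.3,33,100,0.075,-0.403,-0.03,0,-0.3,33]

```text
time: 9.23
position: [0.4938, 0.2772, 0.1898]
tool_rot: [-3.078, 0.626, 0.009]
ft_force: [0.6, 0.3, 0.5]
grip_width: 1.0
```

Request:
play_rows:
  series: [100,0,0,0,0,0,0,100,0,0,0,0,0,0]

```text
time: 9.4
position: [0.4928, 0.2785, 0.1896]
tool_rot: [-3.079, 0.616, 0.011]
ft_force: [0.2, -0.4, 0.3]
grip_width: 1.002
```

```bash
python3 - <<'E'
from h import *
o=shot(("wrist","scene"),"s")
g=w([.5343,.2757,-.42],[[-.042,0,0]])[0];plan(g[0],g[1],.16,-.405)
i=cv2.imread("pics/s_wrist.png")
cv2.imwrite("pics/s_d.png",cv2.resize(i[80:260,235:355],None,fx=5,fy=3.3,interpolation=cv2.INTER_CUBIC))
E
```

```text
shift mm [ -5.6 -18.2  29.4] turn deg [0.16 0.34 0.19] cur [0.4941 0.2739 0.1894] t 9.5 F [ 0.5 -0.8 -0.1] w 87.1
```

View pics/s_d.png

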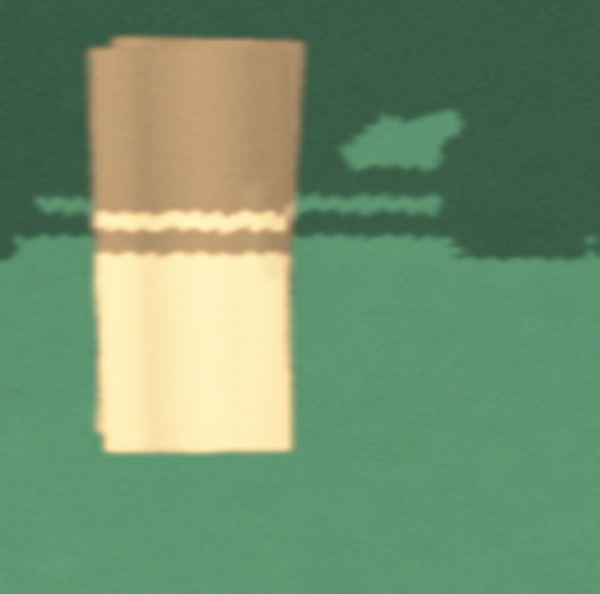

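```bash
cat > p3.py <<'E'
from h import *
d=pickle.load(open("pics/s_wrist.pkl","rb"))
c=lambda a:np.array(a,float)/[5,3.3]+[235,80]-.4
M=np.array([[.065,.02,.016],[.065,-.02,.016],[-.065,.02,.016],[-.065,-.02,.016]])
p,r=fit([(d,M,c([[112,37],[305,42],[104,453],[293,452]]))],[.53,.27,-.4]);print(p.round(4),r.round(1).tolist())
p2,r=fit([(d,M-[0,0,.008],c([[87,48],[280,50],[97,435],[286,433]]))],[.53,.27,-.4]);print("low",p2.round(4),r.round(1).tolist())
g=w(p,[[-.042,0,0]])[0];print(g);plan(g[0],g[1],.01,p[2])
E
python3 p3.py
```

```text
[ 0.5333  0.2727 -0.4162] [[-0.4, 1.5], [0.4, 0.5], [0.4, -1.7], [-0.4, -0.6]]
low [ 0.5352  0.2758 -0.3886] [[0.0, -1.1], [-0.0, -2.3], [0.8, 1.7], [-0.8, 2.1]]
[0.49489381 0.2896867  0.        ]
shift mm [ -4.4 -15.4 179.4] turn deg [0.16 0.34 0.83] cur [0.4941 0.2739 0.1894] t 9.5 F [ 0.5 -0.8 -0.1] w 87.1
```

Request:
play_rows:
  series: [100,-0.004,-0.013,0.04,0,0.3,0.8,100,-0.004,-0.013,0.08,0,0.3,0.8,100,-0.004,-0.013,0.12,0,0.3,0.8,70,-0.004,-0.013,0.15,0,0.3,0.8,70,-0.004,-0.013,0.15,0,0.3,0.8,70,-0.004,-0.013,0.15,0,0.3,0.8,70,-0.004,-0.013,0.15,0,0.3,0.8]

```text
time: 10.08
position: [0.4963, 0.288, 0.0425]
tool_rot: [-3.074, 0.65, -0.004]
ft_force: [1.3, 0.8, 1.0]
grip_width: 0.786
```

```bash
python3 p3.py|tail -1
```

```text
shift mm [-2.  -1.  32.5] turn deg [-0.03 -0.12 -0.04] cur [0.4963 0.288  0.0425] t 10.08 F [1.3 0.8 1. ] w 68.4
```

Request:
play_rows:
  series: [70,-0.002,-0.001,0.02,0,0,0,70,-0.002,-0.001,0.033,0,0,0,70,-0.002,-0.001,0.033,0,0,0,30,-0.002,-0.001,0.033,0,0,0,30,-0.002,-0.001,0.033,0,0,0,30,-0.002,-0.001,0.033,0,0,0,30,-0.002,-0.001,0.033,0,0,0,30,-0.002,-0.001,0.033,0,0,0,30,-0.002,-0.001,0.033,0,0,0,30,-0.002,-0.001,0.033,0,0,0]

```text
time: 10.92
position: [0.4941, 0.2901, 0.0089]
tool_rot: [3.073, -0.648, 0.003]
ft_force: [-1.0, -1.3, 4.5]
grip_width: 0.458
```

Request:
play_rows:
  series: [30,0,0,0,0,0,0,30,0,0,0,0,0,0]

```text
time: 11.08
position: [0.4942, 0.2902, 0.0089]
tool_rot: [3.074, -0.648, 0.003]
ft_force: [-0.7, -1.3, 5.8]
grip_width: 0.453
```

```bash
python3 - <<'E'
from h import *
plan(*fr(-.135,0,(.635,-.0897,.175)),.12,.175)
E
```

```text
shift mm [ 170.3  365.9 -110.7] turn deg [  0.04  -0.1  -33.84] cur [0.4942 0.2902 0.0089] t 11.08 F [-0.7 -1.3  5.8] w 39.4
```

Request:
play_rows:
  series: [30,0,0,-0.02,0,0,0,30,0,0,-0.05,0,0,0,30,0,0,-0.09,0,0,0,30,0.018,0.038,-0.11,0,0,-6,30,0.035,0.074,-0.11,0,0,-12,30,0.052,0.112,-0.11,0,0,-18,30,0.069,0.149,-0.11,0,0,-24,30,0.086,0.186,-0.11,0,0,-30,30,0.103,0.223,-0.11,0,0,-33.8,30,0.12,0.26,-0.11,0,0,-33.8]

```text
time: 11.92
position: [0.4975, 0.007, 0.1182]
tool_rot: [3.128, 0.279, -0.0]
ft_force: [0.4, -0.3, -0.9]
grip_width: 0.457
```

```bash
python3 - <<'E'
from h import *
plan(*fr(-.135,0,(.635,-.0897,.175)),.12,.175)
E
```

```text
shift mm [-16.9 119.1  -1.6] turn deg [0.09 0.01 0.19] cur [0.4975 0.007  0.1182] t 11.92 F [ 0.4 -0.3 -0.9] w 39.7
```

Request:
play_rows:
  series: [30,-0.005,0.04,0,0,0,0,30,-0.01,0.08,0,0,0,0,30,-0.015,0.11,0,0,0,0,30,-0.015,0.119,0,0,0,0,30,-0.015,0.119,0,0,0,0,30,-0.015,0.119,0,0,0,0]

```text
time: 12.42
position: [0.5038, -0.1102, 0.118]
tool_rot: [3.129, 0.273, -0.001]
ft_force: [-0.7, 0.3, -0.4]
grip_width: 0.456
```

```bash
python3 - <<'E'
from h import *
o=shot(("wrist",),"t")
plan(*fr(-.135,0,(.635,-.0897,.175)),.053,.175)
i=cv2.imread("pics/t_wrist.png");cv2.imwrite("pics/t_c.png",cv2.resize(i[0:420,60:500],None,fx=1.4,fy=1.4,interpolation=cv2.INTER_CUBIC))
E
```

```text
shift mm [-2.5  3.8 65. ] turn deg [0.01 0.05 0.07] cur [ 0.5039 -0.109   0.118 ] t 12.47 F [-0.8  1.3 -0. ] w 39.8
```

View pics/t_c.png

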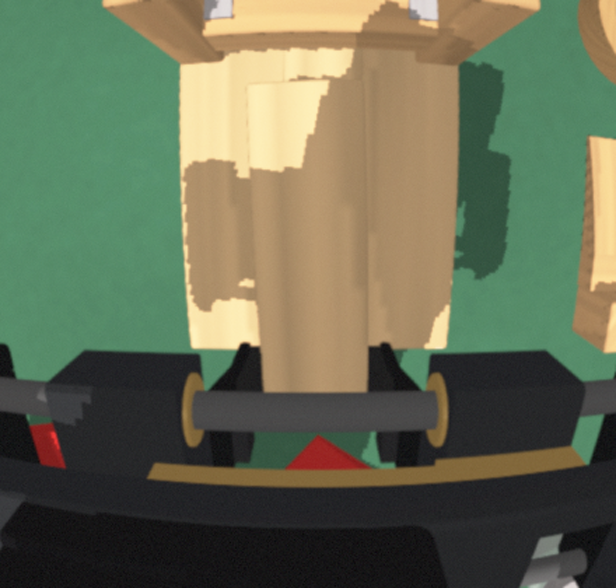

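Request:
play_rows:
  series: [30,-0.001,0.003,0.03,0,0,2.5,30,-0.001,0.003,0.055,0,0,2.5,30,-0.001,0.003,0.065,0,0,2.5,30,-0.001,0.003,0.065,0,0,2.5,30,-0.001,0.003,0.065,0,0,2.5]

```text
time: 12.88
position: [0.5036, -0.1127, 0.0533]
tool_rot: [3.134, 0.209, -0.002]
ft_force: [0.1, 0.1, -0.5]
grip_width: 0.456
```

```bash
python3 - <<'E'
from h import *
plan(*fr(-.067,0,(.635,-.0897,.175)),.053,.175)
o=shot(("wrist",),"u")
i=cv2.imread("pics/u_wrist.png");cv2.imwrite("pics/u_c.png",cv2.resize(i[0:300,120:440],None,fx=1.9,fy=1.9,interpolation=cv2.INTER_CUBIC))
E
```

```text
shift mm [66.4 -2.5  0.3] turn deg [ 0.04  0.06 -2.39] cur [ 0.5036 -0.1127  0.0533] t 12.88 F [ 0.1  0.1 -0.5] w 39.7
```

View pics/u_c.png

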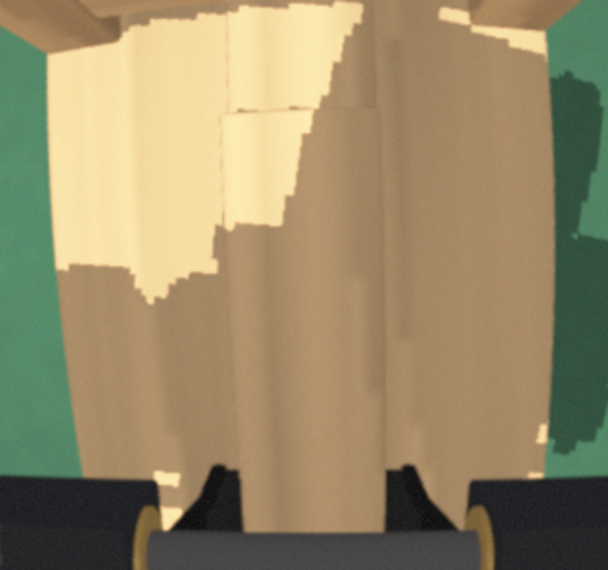

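Request:
play_rows:
  series: [30,0.02,-0.001,0,0,0,0,30,0.04,-0.0015,0,0,0,0,30,0.058,-0.002,0,0,0,0,30,0.067,-0.0025,0,0,0,0,30,0.067,-0.0025,0.002,0,0,0,30,0.067,-0.0025,0.0035,0,0,0,30,0.067,-0.0025,0.0035,0,0,0]

```text
time: 13.52
position: [0.5683, -0.1033, 0.0494]
tool_rot: [3.133, 0.205, -0.003]
ft_force: [-0.7, 0.8, 0.5]
grip_width: 0.458
```

```bash
python3 - <<'E'
from h import *
plan(*fr(-.067,0,(.635,-.0897,.175)),.049,.175)
E
```

```text
shift mm [ 1.  -1.8  0.4] turn deg [ 0.08  0.12 -2.55] cur [ 0.5683 -0.1033  0.0494] t 13.52 F [-0.7  0.8  0.5] w 39.8
```

Request:
play_rows:
  series: [80,0,0,0,0,0,0,80,0,0,0,0,0,0,80,0,0,0,0,0,0,80,0,0,0,0,0,0,80,0,0,-0.02,0,0,0,80,-0.02,0,-0.05,0,0,0,80,-0.05,0,-0.08,0,0,0,80,-0.08,0,-0.11,0,0,0,80,-0.08,0,-0.12,0,0,0]

```text
time: 14.27
position: [0.4879, -0.1151, 0.1739]
tool_rot: [3.131, 0.201, 0.004]
ft_force: [0.6, -0.0, -0.0]
grip_width: 0.798
```

```bash
python3 - <<'E'
from h import *
o=shot(("wrist","scene"),"v")
g=w([.5245,-.3169,.178],[[-.04,0,0]])[0];plan(g[0],g[1],.2,.178)
i=cv2.imread("pics/v_wrist.png");cv2.imwrite("pics/v_c.png",cv2.resize(i[0:300,120:520],None,fx=1.9,fy=1.9,interpolation=cv2.INTER_CUBIC))
E
```

```text
shift mm [-33.5 207.5 -26.6] turn deg [ 0.23 -0.33 -2.77] cur [ 0.4917 -0.114   0.1729] t 14.37 F [ 0.2  0.5 -0.7] w 69.7
```

View pics/v_c.png

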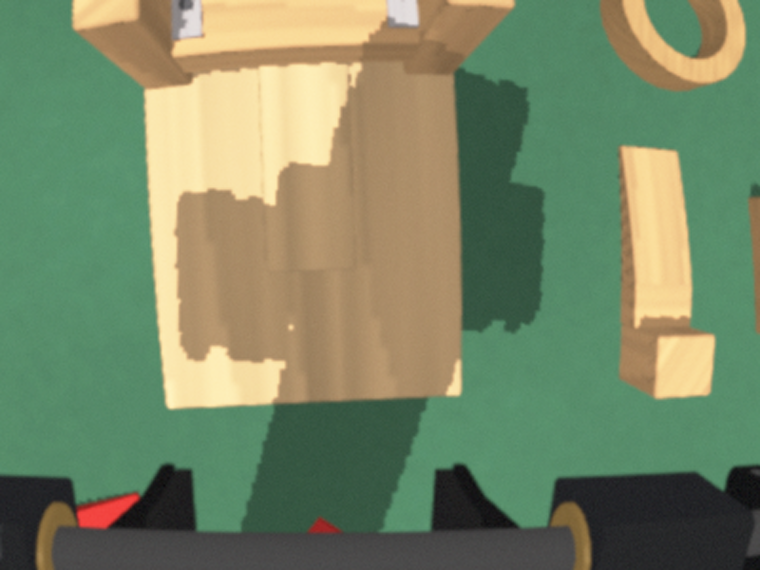

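```bash
cat > q.py <<'E'
from h import *
d=pickle.load(open("pics/v_wrist.pkl","rb"))
c=lambda a:np.array(a,float)/1.9+[120,0]-.3
M=np.array([[.0175,.02,.046],[.0175,-.02,.046],[-.0175,.02,.046],[-.0175,-.02,.046],[.1225,.02,.004],[.1225,-.02,.004]])
p,r=fit([(d,M,c([[656,336],[714,335],[655,398],[712,395],[621,146],[678,151]]))],[.525,-.317,.178]);print(p.round(4),r.round(1).tolist())
plan(p[0],p[1],.10,p[2]);plan(p[0],p[1],.012,p[2])
E
python3 q.py
```

```text
[ 0.528  -0.3161  0.1844] [[1.3, -0.3], [0.9, -0.3], [-0.5, 0.5], [-0.9, 0.1], [0.1, -0.1], [-0.6, 0.2]]
shift mm [  9.5 204.8  73.7] turn deg [ 0.23 -0.33 -3.14] cur [ 0.4917 -0.114   0.1729] t 14.37 F [ 0.2  0.5 -0.7] w 69.7
shift mm [  9.  204.5 161.7] turn deg [ 0.23 -0.33 -3.14] cur [ 0.4917 -0.114   0.1729] t 14.37 F [ 0.2  0.5 -0.7] w 69.7
```

Request:
play_rows:
  series: [65,0.002,0.04,0,0,0,-0.5,65,0.004,0.08,0,0,0,-1,65,0.006,0.12,0,0,-0.3,-2,65,0.008,0.16,0,0,-0.3,-3,65,0.009,0.2,0.02,0,-0.3,-3.1,65,0.009,0.205,0.05,0,-0.3,-3.1,65,0.009,0.205,0.08,0,-0.3,-3.1,65,0.009,0.205,0.1,0,-0.3,-3.1,65,0.009,0.205,0.1,0,-0.3,-3.1]

```text
time: 15.12
position: [0.5223, -0.313, 0.0622]
tool_rot: [-3.123, -0.29, 0.025]
ft_force: [-0.7, 1.1, -0.5]
grip_width: 0.645
```

```bash
python3 q.py|tail -1; python3 - <<'E'
from h import *
o=shot(("wrist",),"x")
i=cv2.imread("pics/x_wrist.png");cv2.imwrite("pics/x_c.png",i)
E
```

```text
shift mm [ 5.9  4.4 50. ] turn deg [-0.38  0.88  0.05] cur [ 0.5223 -0.313   0.0622] t 15.12 F [-0.7  1.1 -0.5] w 56.1
```

View pics/x_c.png

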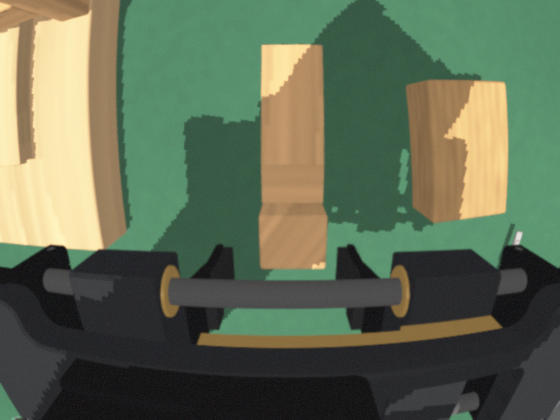

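Request:
play_rows:
  series: [65,0.005,0.003,0.0,0,0,0,65,0.005,0.003,0.0,0,0,0]

```text
time: 15.33
position: [0.5339, -0.318, 0.0714]
tool_rot: [3.124, 0.291, -0.004]
ft_force: [-0.1, 1.2, 0.2]
grip_width: 0.652
```

```bash
python3 q.py|tail -1
```

```text
shift mm [-5.3 -3.2 59.4] turn deg [0.2  0.16 0.08] cur [ 0.5339 -0.318   0.0714] t 15.33 F [-0.1  1.2  0.2] w 56.7
```

Request:
play_rows:
  series: [65,-0.005,-0.002,0.025,0,0.2,0,65,-0.005,-0.002,0.045,0,0.2,0,65,-0.005,-0.002,0.059,0,0.2,0,65,-0.005,-0.002,0.059,0,0.2,0,30,-0.005,-0.002,0.059,0,0.2,0,30,-0.005,-0.002,0.059,0,0.2,0,30,-0.005,-0.002,0.059,0,0.2,0,30,-0.005,-0.002,0.059,0,0.2,0,30,-0.005,-0.002,0.059,0,0.2,0,30,-0.005,-0.002,0.059,0,0.2,0]
  force: 40

```text
time: 16.17
position: [0.5271, -0.3173, 0.0129]
tool_rot: [3.125, 0.29, 0.001]
ft_force: [-0.1, 0.8, 5.6]
grip_width: 0.456
```

```bash
python3 q.py|tail -1
```

```text
shift mm [ 1.1 -1.   0.9] turn deg [ 0.18 -0.02  0.03] cur [ 0.5271 -0.3173  0.0129] t 16.17 F [-0.1  0.8  5.6] w 39.7
```

```bash
python3 - <<'E'
from h import *
plan(*fr(-.155,0,(.635,-.0897,.175)),.10,.175)
E
```

```text
shift mm [  -7.1 -205.1  -87.8] turn deg [ 0.18 -0.02  0.57] cur [ 0.5271 -0.3173  0.0129] t 16.17 F [-0.1  0.8  5.6] w 39.7
```

Request:
play_rows:
  series: [30,0,0,-0.03,0,0,0,30,0,0,-0.06,0,0,0,30,-0.004,-0.02,-0.088,0.2,0,0.6,30,-0.007,-0.055,-0.088,0.2,0,0.6,30,-0.007,-0.09,-0.088,0.2,0,0.6,30,-0.007,-0.13,-0.088,0.2,0,0.6,30,-0.007,-0.165,-0.088,0.2,0,0.6,30,-0.007,-0.195,-0.088,0.2,0,0.6,30,-0.007,-0.205,-0.088,0.2,0,0.6,30,-0.007,-0.205,-0.088,0.2,0,0.6]

```text
time: 17.0
position: [0.4811, -0.1131, 0.0989]
tool_rot: [-3.126, -0.282, 0.004]
ft_force: [-1.1, -0.5, -0.6]
grip_width: 0.452
```

Request:
play_rows:
  series: [30,0,0,0,0,0,0,30,0,0,0,0,0,0]

```text
time: 17.17
position: [0.4816, -0.1183, 0.0989]
tool_rot: [-3.129, -0.27, 0.003]
ft_force: [0.1, -0.4, -1.2]
grip_width: 0.458
```

```bash
python3 - <<'E'
from h import *
o=shot(("wrist",),"y")
plan(*fr(-.155,0,(.635,-.0897,.175)),.072,.175)
i=cv2.imread("pics/y_wrist.png");cv2.imwrite("pics/y_c.png",cv2.resize(i[0:300,120:460],None,fx=2,fy=2,interpolation=cv2.INTER_CUBIC))
E
```

```text
shift mm [ 1.2 -1.5 26.8] turn deg [-0.08  0.12 -0.2 ] cur [ 0.4815 -0.1184  0.0988] t 17.22 F [-0.5  0.5 -0.6] w 39.8
```

View pics/y_c.png

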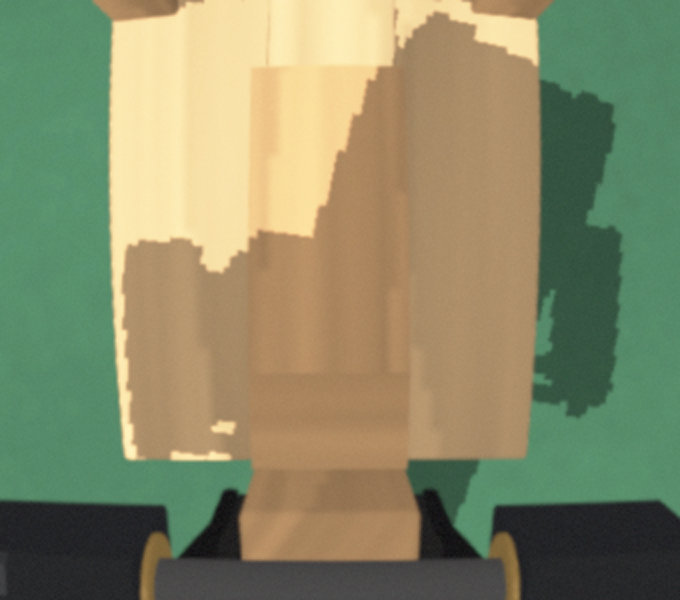

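Request:
play_rows:
  series: [30,0.001,-0.001,0.015,0,0,-0.2,30,0.001,-0.001,0.027,0,0,-0.2,30,0.001,-0.001,0.028,0,0,-0.2,30,0.001,-0.001,0.028,0,0,-0.2]

```text
time: 17.55
position: [0.4817, -0.1164, 0.0703]
tool_rot: [-3.127, -0.275, 0.006]
ft_force: [-0.3, -1.8, -0.7]
grip_width: 0.458
```

```bash
python3 - <<'E'
from h import *
plan(*fr(-.125,0,(.635,-.0897,.175)),.070,.175)
E
```

```text
shift mm [30.6  0.4  0.2] turn deg [-0.14  0.21  0.03] cur [ 0.4817 -0.1164  0.0703] t 17.55 F [-0.3 -1.8 -0.7] w 39.8
```

Request:
play_rows:
  series: [30,0.012,0,0,0,0,0,30,0.024,0,0,0,0,0,30,0.034,0,0,0,0,0,30,0.04,0,0,0,0,0,30,0.04,0,0,0,0,0,30,0.04,0,0,0,0,0,30,0.04,0,0,0,0,0]

```text
time: 18.13
position: [0.521, -0.1082, 0.0706]
tool_rot: [-3.127, -0.278, 0.005]
ft_force: [-0.1, 0.8, -0.3]
grip_width: 0.457
```

```bash
python3 - <<'E'
from h import *
plan(*fr(-.095,0,(.635,-.0897,.175)),.069,.175)
o=shot(("wrist",),"z")
i=cv2.imread("pics/z_wrist.png");cv2.imwrite("pics/z_c.png",cv2.resize(i[0:300,120:460],None,fx=2,fy=2,interpolation=cv2.INTER_CUBIC))
E
```

```text
shift mm [20.5  1.6  1.6] turn deg [-0.12  0.16  0.15] cur [ 0.521  -0.1082  0.0706] t 18.13 F [-0.1  0.8 -0.3] w 39.8
```

View pics/z_c.png

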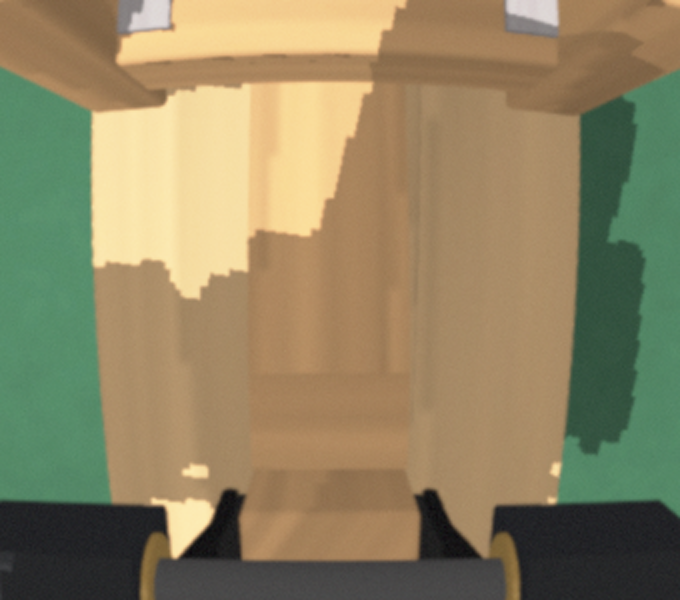

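Request:
play_rows:
  series: [30,0,0.001,0.001,0,0,0,30,0.004,0.001,0.0015,0,0,0,30,0.008,0.001,0.0015,0,0,0,30,0.012,0.001,0.0015,0,0,0,30,0.012,0.001,0.0015,0,0,0,30,0.012,0.001,0.0015,0,0,0]

```text
time: 18.68
position: [0.5325, -0.1071, 0.069]
tool_rot: [-3.127, -0.279, 0.009]
ft_force: [-5.4, -0.4, 2.6]
grip_width: 0.457
```

```bash
python3 - <<'E'
from h import *
plan(*fr(-.095,0,(.635,-.0897,.175)),.069,.175)
E
```

```text
shift mm [ 9.   0.7 -0. ] turn deg [-0.14  0.3   0.16] cur [ 0.5325 -0.1071  0.069 ] t 18.68 F [-5.4 -0.4  2.6] w 39.8
```

Request:
play_rows:
  series: [30,0.002,0,0,0,0,0,30,0.004,0,0,0,0,0,30,0.004,0,0,0,0,0,30,0.004,0,0,0,0,0]

```text
time: 19.02
position: [0.5328, -0.107, 0.0688]
tool_rot: [-3.127, -0.278, 0.02]
ft_force: [-14.5, -0.5, 10.5]
grip_width: 0.453
```

```bash
python3 - <<'E'
from h import *
plan(*fr(-.095,0,(.635,-.0897,.175)),.069,.175)
o=shot(("wrist",),"z2")
i=cv2.imread("pics/z2_wrist.png");cv2.imwrite("pics/z2_c.png",cv2.resize(i[0:300,120:460],None,fx=2,fy=2,interpolation=cv2.INTER_CUBIC))
E
```

```text
shift mm [ 8.6  0.8 -0.3] turn deg [-0.2   0.72  0.15] cur [ 0.5328 -0.107   0.0688] t 19.02 F [-14.5  -0.5  10.5] w 39.4
```

View pics/z2_c.png

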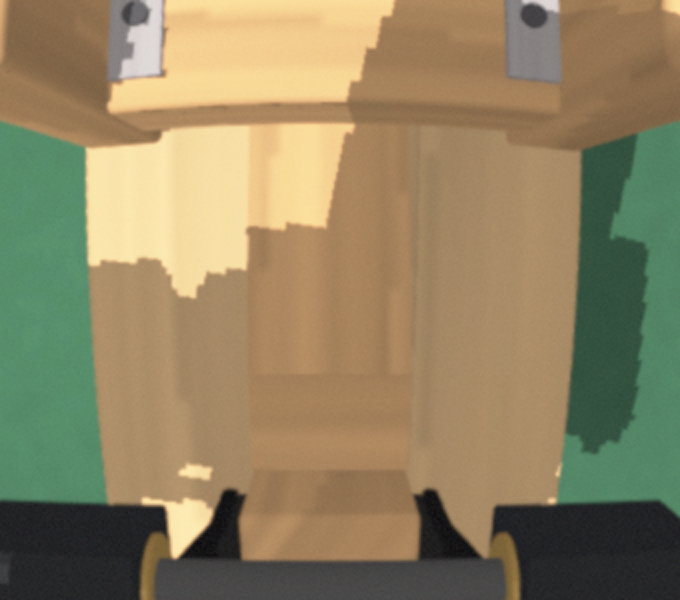

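Request:
play_rows:
  series: [30,0.001,0,-0.0005,0,0,0,30,0.002,0,-0.001,0,0,0,30,0.002,0,-0.001,0,0,0,30,0.002,0,-0.001,0,0,0]

```text
time: 19.4
position: [0.533, -0.1069, 0.0688]
tool_rot: [-3.127, -0.277, 0.026]
ft_force: [-16.5, -1.6, 8.9]
grip_width: 0.455
```

```bash
python3 - <<'E'
from h import *
plan(*fr(-.095,0,(.635,-.0897,.175)),.069,.175)
s=get_state();print(s["torque"],s["qd"].round(4))
c,sn=np.cos(.175),np.sin(.175);dx=s["position"][:2]-np.array([.635,-.0897]);print("frame xy",c*dx[0]+sn*dx[1],-sn*dx[0]+c*dx[1])
E
```

```text
shift mm [ 8.5  0.8 -0.3] turn deg [-0.24  0.92  0.12] cur [ 0.533  -0.1069  0.0688] t 19.4 F [-16.5  -1.6   8.9] w 39.5
[-0.46999729  3.20207262  0.15400222] [-0.0013  0.0001  0.0001  0.0011 -0.0004 -0.0024 -0.0006]
frame xy -0.10345746865175579 0.0008298562289670436
```

Request:
play_rows:
  series: [30,0.001,0,-0.0005,0,0,0,30,0.0015,0,-0.001,0,0,0,30,0.0015,0,-0.001,0,0,0,30,0.0015,0,-0.001,0,0,0,30,0.0015,0,-0.001,0,0,0,30,0.0015,0,-0.001,0,0,0]

```text
time: 19.9
position: [0.5331, -0.1068, 0.0689]
tool_rot: [-3.126, -0.277, 0.03]
ft_force: [-18.4, -2.6, 6.3]
grip_width: 0.458
```

```bash
python3 - <<'E'
from h import *
o=shot(("scene","top"),"e")
s=get_state();print(s["position"],s["ft_force"],s["torque"],s["grip_width"],np.abs(s["qd"]).max());plan(.533,-.107,.069,.175)
i=cv2.imread("pics/e_scene.png")[170:270,150:290];t=cv2.imread("pics/e_top.png")[80:280,110:450]
cv2.imwrite("pics/e_c.png",cv2.resize(i,None,fx=5.5,fy=5.5,interpolation=cv2.INTER_CUBIC));cv2.imwrite("pics/e_t.png",cv2.resize(t,None,fx=2.3,fy=2.3,interpolation=cv2.INTER_CUBIC))
E
```

```text
[ 0.53308862 -0.10681206  0.06891775] [-17.59516326  -1.20776443   7.22371266] [-0.47650495  3.47910029  0.11362907] 0.45785426809537216 0.0014155048588805372
shift mm [-0.1  0.2 -0.1] turn deg [-0.26  1.09  0.11] cur [ 0.5331 -0.1068  0.0689] t 20.0 F [-17.6  -1.2   7.2] w 39.8
```

View pics/e_c.png

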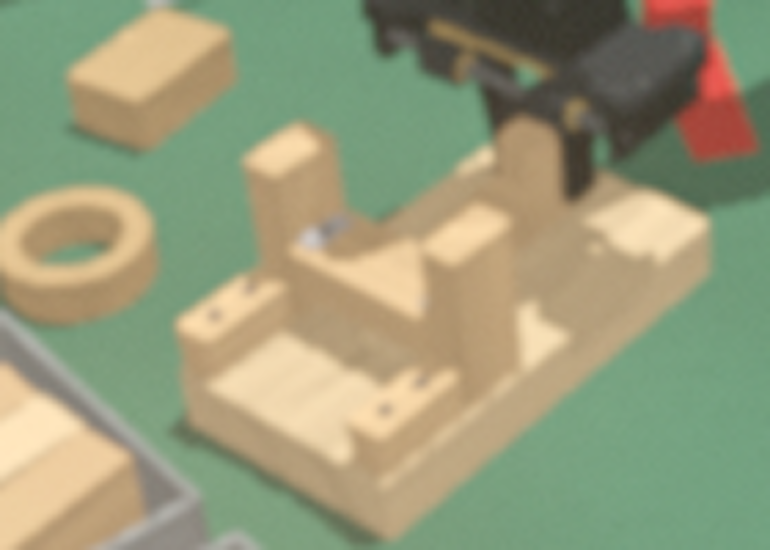

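View pics/e_t.png

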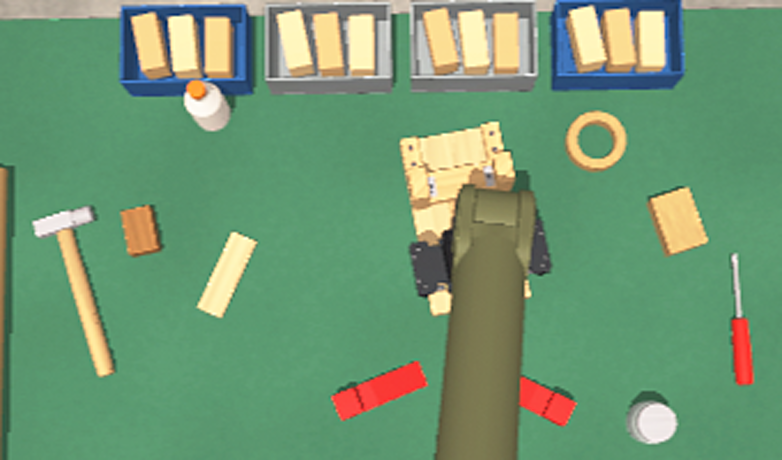

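```bash
python3 -c "
from bench import *
print(close_job())"
```

```text
the job is handed in; nothing more can be done
None
```

I laid two flat packers (packer_c, then packer_b) straight and stacked under the rail, their centres about 25 mm in front of the rail's front edge. The tapered packer then went in on top, thin end first, until it stopped moving. I handed the job in at 20 s of robot time, still gripping and pushing; the job gives no verdict.

**Last checks**
- **Wedge:** it moved only about 0.6 mm over the last 7.5 mm of commanded push. Force on the tool was about 17.6 N back and 7 N up. Its tip is about 20 mm past the rail's front (arm position and fitted frame pose), roughly centred, with about 1° of tilt at the tool, and the grip width held at 39.8 mm.
- **Rail force:** this cannot be measured directly. I estimate 5 to 26 N from the tool force and assumed friction of 0.2 to 0.8.
- **Other things on the bench:** they look unmoved in the last top and scene pictures; I did not measure them.

**Discrepancies**
- **Gap and packer count:** the camera gave a gap of about 25.5 mm, while where the wedge jammed suggests about 23.5 mm. Either way two packers leave the gap within the wedge's taper. At 23.5 mm a single packer would also have worked, so two may be one more than "just enough".
- **First move:** I sent the shifts in millimetres instead of metres. The per-row limit capped it, and it touched nothing.

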